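# Slide the carrier out from under the riser into its bay

### The arm

A 6-joint arm with a two-finger parallel gripper is mounted at the origin on a cart in front of the work surface, level with it; the furniture and walls round the work are solid. World frame = base frame: x ahead of the robot, y to its left, z up, the work surface at z = 0. Lengths are in mm, angles in rad, forces in N, time in s.
With the tool pointing down it reaches from about 350 to 775 mm from the base axis. Payload 7.3 kg.
Tool frame: the origin (TCP) lies at the very end of the fingers, on their centre line; the grasp point (between the pads) lies 19 mm behind it; z points along the fingers, y is the line along which they close (so a half turn about z gives the same grasp; the last joint's range is limited). The gripper opens to 92 mm and grips with 3 to 60 N. Pads are 19 mm wide; open, the fingers measure 130 mm over their backs; the gripper's body (75 mm by 190 mm) begins 47 mm behind the grasp point.
Start: joints at [0.972, 0.342, 1.524, -0, 1.275, -0.146], TCP at [229.669, 472.12, 226.741] pointing down, gripper open.
Joint ranges: [-2.53, 2.53], [-0.77, 2.02], [0.04, 2.7], [-1, 4.14], [0.28, 2.66], [-3.11, 3.11]. Speed limits (rad/s): [2.57, 2.57, 3.14, 3.14, 3.14, 3.14].

### API

Orientations are given as [roll, pitch, yaw] about the fixed x, y, z axes, in that order (R = Rz(yaw) Ry(pitch) Rx(roll)).
In Python, from plant import * gives the robot as it stands.
- The arm moves only by the tool arm_command, never from a script. Its arguments are lists of equal length, an entry for each row: "gripper": the finger opening in mm, from 0 to 91.8; "dp": the shift along the tool's x, y, z in units of 25 mm (1.0 is 25 mm), a list of three; "twist": the turn about the tool's z in units of 5 degrees (1.0 is 5 degrees). A call has exactly 5 rows; each row shifts and turns the commanded pose from where the row before left it, along the tool's axes as they then stand; what a row does not reach is not made up. A row lasts 1/8 s, in which the tool goes at most 62.5 mm and 10.7 degrees, less where a joint would pass 70% of its speed; a pose out of reach is approached as far as the arm can. A call is refused whole if a number of a shift passes 1 or a number of a turn 1, either way. A call with a gripper value outside its range is refused whole. The fingers move at their own pace and stop on an object; the grip force is fixed at half the most. Time passes only in rows, so rows that do not move let the fingers close, or fill a call up. It gives the time, the measured TCP pose, the force, the opening and the grip force at its end, in the units of the state.
- get_obs(): the state, without advancing time (a new reading comes with each control period).
- capture(name): name is "scene" or "top"; returns the picture (480x640x3 uint8, red, green, blue); there is no depth.
- get_calibration(name): a dict with "mtx" (3x3 intrinsics, pixels), "position" and "attitude" of the camera in the world. Camera axes: x right, y down, z forward; pixel columns grow to the right and rows downward; lengths in mm; the calibration is good to about 2 mm. A picture is of the moment at which its call begins. get_calibration takes no time and is no camera call.
- close_job(): hands the job in; it is judged then, once.
The state is a dict: "time": time; "joint_positions": joint angles; "dq": joint speeds; "tau": joint torques, N m; "tool_pos": TCP position; "tcp_rot": TCP orientation; "contact_force": force on the tool from outside, world axes, zero at the start; "moment": the same for the moment, N m; "grip_width": finger opening in mm; "finger_force": force on a finger pad.
Only numpy, scipy, OpenCV 4.12 (cv2) and the standard library are available. Lean on these libraries where they do the work, as an engineer would, in place of code of your own. Each camera call takes 0.05 s, during which the arm holds its last target. There are 200 camera calls.

### The job

The flat slide carrier lies in its channel under the low riser. Pressing gently on its top with the fingertips, slide it out to the crossing of the T-shaped channel, then along the crossbar into the bay next to the little cover-slip box, fully home against that bay's end stop. Keep it lying flat in the channel all the way, and leave the cover-slip box, the filter cube and the other things where they are.

Things in the scene. Friction and masses are not known exactly. Their poses are not given: they have to be found in the camera images.
- station: Fixed flat grey slide-loading station, 229 x 272 mm, deck top 10 mm above the worktop, with a T-shaped channel 85 mm wide, 6 mm deep. Origin: on the worktop under the T's crossing. x: along the stem, to the right (-y of the world) as seen from the robot; y: away from the robot; z: up. Stem to x = 168 mm; crossbar between end stops at y = -125 and +125 mm, front wall x = -42.5, back wall +42.5, inner corners rounded.
- riser_lip (a point): Middle of the lower front edge of the fixed white riser that roofs the stem, 62 mm right of the crossing, 110 mm above the worktop. The riser goes on 112 mm to the right, its front edge is turned up to 136 mm, its side walls stand 52 mm to either side of this point, its back is closed; a canister and a small bottle stand fixed on top, up to 183 mm. Axes as the station.
- carrier_top (a point): Loose square aluminium slide carrier, 80 x 80 x 6 mm, 0.25 kg, two glass windows, ribbed strip along its front edge. This point: centre of its upper face; axes as the station's. It starts in the stem, its front edge 10 to 20 mm inside the riser's front edge, so fingers must lean in under the riser, about 35 to 50 degrees from vertical.
- carrier: The same carrier; origin: centre of its underside. Its top is flush with the deck (play 2.5 mm a side), so its edges cannot be pushed: press anywhere on its top and slide. Fingertips grip its top better than the steel floor does. More than 30 N would crack the windows; 5 to 15 N is plenty.
- crossing (a point): Centre of the T's crossing, at deck height, 10 mm above the worktop; axes as the station. The carrier can go sideways once its centre is drawn to within about 4 mm of this point; its front edge then nearly touches the front wall.
- far_home (a point): Centre of the carrier's upper face when it is home in the far bay, against the end stop; 85 mm beyond the crossing; axes as the station. A fixed mixer (about 150 mm high) stands on the worktop beyond and to the left of the far bay: a gripper that leans left there can strike it, an upright one clears it.
- near_home (a point): The same for the near bay, 85 mm on the robot's side of the crossing.
- coverslips: Clear flat-topped box of cover slips, 30 x 34 x 17 mm, loose, standing on the deck just beside (to the right of) the bay that the carrier must go to, 75 mm from the crossbar's centre line. Origin: centre of its underside.
- filter_cube: Black filter cube, 38 x 40 x 35 mm, loose, standing on the deck beside the other bay. Origin: centre of its underside.
- marker: Felt marker, 13 x 137 x 15 mm, lying loose on the worktop along the to the far left of the station. Origin: centre of its underside.
- timer: White bench timer, 62 x 68 x 18 mm, loose on the worktop to the far left of the station. Origin: centre of its underside.
- tweezers: Steel tweezers, 13 x 122 x 10 mm, loose on the worktop at the near right. Origin: centre of its underside.
Things that resemble listed ones, but are neither listed nor needed, are in the scene too. There is more than one size of the coverslips; the one meant has the size given above.

How it is judged (in metres and radians):
On the way:
1. the carrier has been drawn out from under the riser to the crossing (within 8 mm of it) (x of carrier_top in the frame of station below 0.008 m and horizontal distance between carrier_top and crossing below 0.03 m).
At the end, for the whole second after the job is handed in: The carrier lies flat and at rest in the channel, in the bay next to the cover-slip box, within 4 mm of that bay's end stop (((y of coverslips in the frame of station above 0 m and y of carrier_top in the frame of station above 0.081 m) or (y of coverslips in the frame of station below 0 m and y of carrier_top in the frame of station below -0.081 m)) and x of carrier_top in the frame of station between -0.006 and 0.006 m and z of carrier_top in the frame of station below 0.012 m and angle between carrier_top's own z axis and vertical below 0.05 rad and linear speed of carrier below 0.01 m/s); the robot touches nothing.
It fails at once if the carrier is pressed or pushed with more than 30 N (contact force between the fingers and carrier above 30 N).
It fails at once if the carrier is lifted out of its channel or tipped (z of carrier_top in the frame of station above 0.016 m or angle between carrier_top's own z axis and vertical above 0.12 rad).
It fails at once if the cover-slip box, filter cube, marker, timer or tweezers is moved by more than 15 mm (distance of any of coverslips, filter_cube, marker, timer, tweezers from where it was at the start of the episode above 0.015 m).
It also fails if it takes over 58 s, if anything falls off the work surface, if the arm or the gripper's body presses on something with over 40 N, if the wrist force passes 120 N, or if a joint passes its speed limit or range.

## Working session

There is one attempt and no reset: what is moved stays moved. The work goes in short steps, Python scripts to look and compute and a tool call to move; the robot and the scene stay as the last step left them, time stands still between calls to the robot, and variables do not carry over. Pictures are saved under pics/ and viewed, at most 10 in all, crops included, and the job is handed in when it is done.

Besides the shell and the picture viewer there is one more tool, called after ">>>" as name(argument=value, ...), one argument or row to a line, values as JSON. arm_command: Moves the arm, as the interface text tells. Its arguments: {"type":"object","properties":{"gripper":{"type":"array"},"dp":{"type":"array"},"twist":{"type":"array"}},"required":["gripper","dp","twist"]}

```bash
ls; mkdir -p pics; python3 - <<'E'
from plant import *
import cv2
o=get_obs();print(o)
for n in("scene","top"):
    print(n,get_calibration(n)); cv2.imwrite(f"pics/{n}0.png",capture(n)[:,:,::-1])
E
```

```text
pics
{'time': 0.0, 'joint_positions': array([ 9.72025649e-01,  3.42700621e-01,  1.52500002e+00, -6.08670728e-05,
        1.27540620e+00, -1.45970869e-01]), 'dq': array([ 6.36263198e-04, -5.47665235e-04, -5.76682965e-04,  2.68853809e-05,
        3.04641274e-04,  1.21184177e-03]), 'tau': array([ 5.39196208e-04, -4.31237841e+01, -2.44216526e+01,  7.16839987e-02,
        5.60571975e-02, -1.27348708e-04]), 'tool_pos': array([229.43206595, 471.7638367 , 226.06237219]), 'tcp_rot': array([-3.14008611e+00, -1.62657802e-04,  2.68881049e+00]), 'contact_force': array([-1.07609273, -0.31685325, -0.25203824]), 'moment': array([ 0.00862096,  0.01184757, -0.0394312 ]), 'finger_force': 0.0, 'grip_width': 92.12666023474887}
scene {'mtx': array([[498.1715703 ,   0.        , 312.37315917],
       [  0.        , 498.1715703 , 235.03300148],
       [  0.        ,   0.        ,   1.        ]]), 'position': array([ 184.57314896, -535.46018703,  892.28693725]), 'attitude': array([-2.39875346, -0.01216119, -0.51201042])}
top {'mtx': array([[464.49778394,   0.        , 325.4365257 ],
       [  0.        , 464.49778394, 240.34377044],
       [  0.        ,   0.        ,   1.        ]]), 'position': array([ 435.82042486,  100.20092688, 1020.90884272]), 'attitude': array([-3.0126589 ,  0.02559138, -1.5555021 ])}
```

View pics/scene0.png

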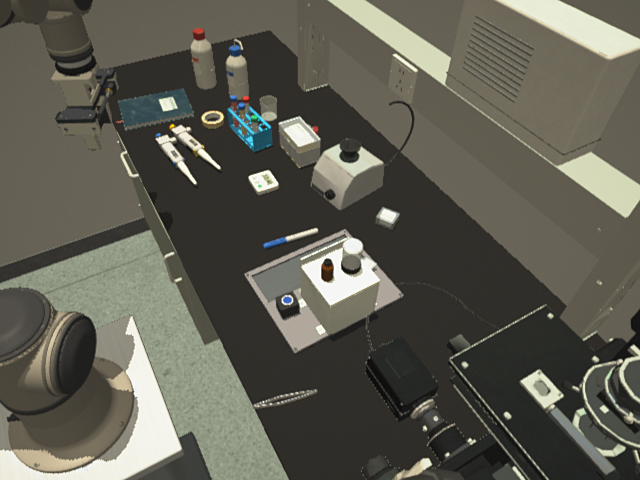

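View pics/top0.png

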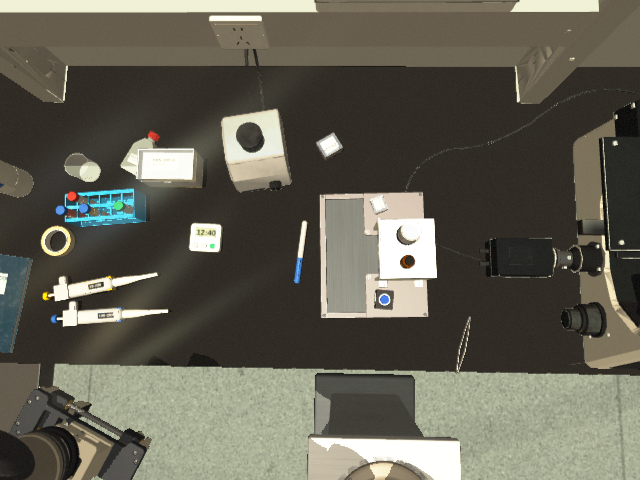

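The top view shows the station around (320-428, 193-318), with its crossbar at x≈346. The filter cube is at (384,298) beside the near bay, and a clear box is at (378,204) beside the far bay. The riser roof is at (380-436, 219-279), and the mixer is at (255,150). Next I'll zoom in and measure.

```bash
cat > h.py <<'E'
import numpy as np,cv2
from scipy.spatial.transform import Rotation as R
from plant import *
def ray(n,px,z):
    c=get_calibration(n);Rm=R.from_euler('xyz',c['attitude']).as_matrix()
    p=np.atleast_2d(np.array(px,float));d=np.c_[p,np.ones(len(p))]@np.linalg.inv(c['mtx']).T@Rm.T
    return c['position']+d*((z-c['position'][2])/d[:,2])[:,None]
def proj(n,P):
    c=get_calibration(n);Rm=R.from_euler('xyz',c['attitude']).as_matrix()
    q=(np.atleast_2d(P)-c['position'])@Rm@c['mtx'].T
    return q[:,:2]/q[:,2:]
E
python3 - <<'E'
from h import *
t=cv2.imread("pics/top0.png")
c=t[180:330,300:450];cv2.imwrite("pics/c1.png",cv2.resize(c,None,fx=4,fy=4,interpolation=cv2.INTER_CUBIC))
s=cv2.imread("pics/scene0.png")[220:360,235:410];cv2.imwrite("pics/c2.png",cv2.resize(s,None,fx=4,fy=4,interpolation=cv2.INTER_CUBIC))
print(ray("top",[[320,193],[422,193],[428,318],[321,318]],10).round(1))
m=(cv2.cvtColor(t,cv2.COLOR_BGR2GRAY)>70).astype('uint8')
m[:,:310]=0;m[:,440:]=0;m[:185]=0;m[325:]=0
ct=max(cv2.findContours(m,0,2)[0],key=cv2.contourArea)
print(cv2.approxPolyDP(ct,3,True)[:,0].tolist())
E
```

```text
[[672.6 141.8  10. ]
 [674.7 -84.   10. ]
 [401.8 -93.7  10. ]
 [398.1 135.   10. ]]
[[422, 192], [319, 195], [321, 317], [428, 316], [426, 280], [436, 277], [434, 219], [423, 217]]
```

View pics/c1.png

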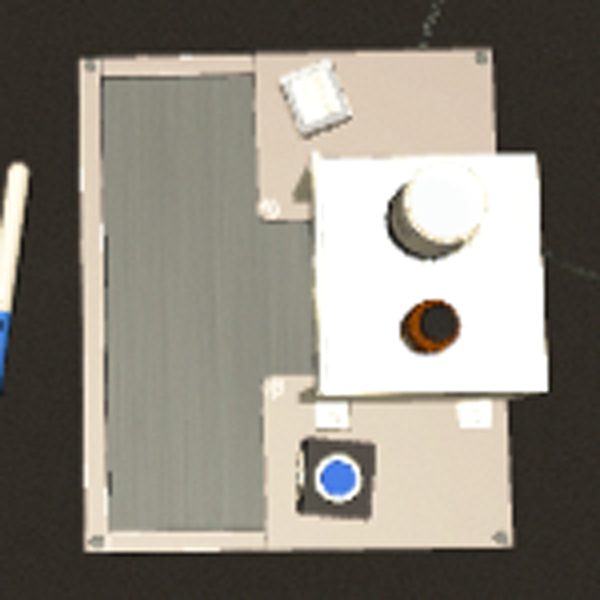

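View pics/c2.png

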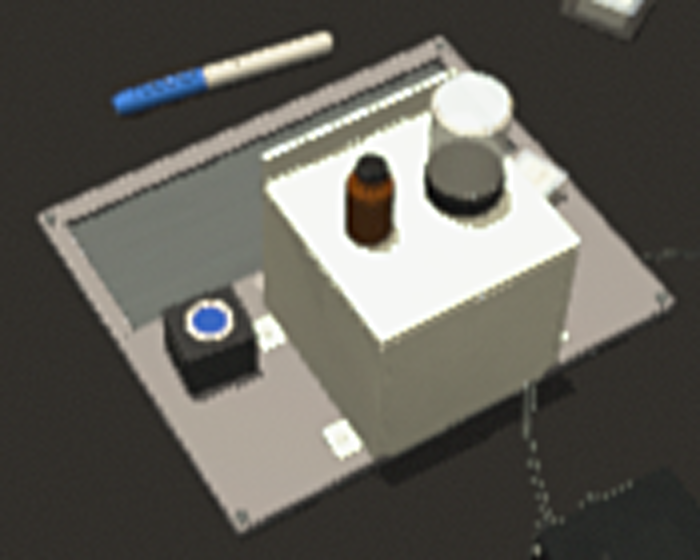

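The coverslips on the deck are beside the far bay, so that bay is the target. The move interface has no tilt command. I'll fit the station pose, then test what the arm does to the tool orientation near its reach limit, in free space.

```bash
python3 - <<'E'
from h import *
px=300+0*1
c=np.array([[80,58],[493,48],[512,548],[85,552]])/4+[300,180]-0.375
W=ray("top",c,10)
S=np.array([[-55,136],[174,136],[174,-136],[-55,-136]],float)
a=W[:,:2].mean(0);b=S.mean(0);H=(S-b).T@(W[:,:2]-a);U,_,V=np.linalg.svd(H);Rm=(V.T@np.diag([1,np.linalg.det(V.T@U.T)])@U.T)
t=a-Rm@b;print("station",t,np.degrees(np.arctan2(Rm[1,0],Rm[0,0])),"res",(W[:,:2]-(S@Rm.T+t)).round(1).tolist())
f=lambda q,z:((ray("top",np.array(q)/4+[300,180],z)[:,:2]-t)@Rm).round(1).tolist()
print("inner/ lip/ cover/ cube",f([[103,76],[107,530],[257,76],[266,530]],10),f([[315,155],[318,393],[538,155],[548,390]],110),f([[315,97]],27),f([[338,478]],45))
m=ray("top",[[222,118],[280,110],[290,185],[235,190],[250,135]],150)
print("mixer",m.round())
E
```

```text
station [536.23396307  84.22836261] -88.41668299226794 res [[-0.6, -0.4], [0.8, -0.0], [-0.4, 0.5], [0.2, -0.1]]
inner/ lip/ cover/ cube [[-41.2, 124.1], [-42.1, -125.1], [44.2, 122.5], [43.3, -126.1]] [[65.7, 60.0], [64.0, -57.8], [175.7, 58.2], [175.6, -57.8]] [[74.3, 106.6]] [[79.1, -98.9]]
mixer [[789. 332. 150.]
 [806. 218. 150.]
 [655. 194. 150.]
 [644. 300. 150.]
 [755. 275. 150.]]
```

>>> arm_command(
  gripper=[20, 20, 20, 20, 20],
  dp=[
    [0.7, -0.9, 0],
    [0.7, -0.9, 0],
    [0.7, -0.9, 0],
    [0.7, -0.9, 0],
    [0.7, -0.9, 0],
  ],
  twist=[0, 0, 0, 0, 0],
)

```text
time: 0.72
tool_pos: [100.9, 408.5, 226.4]
tcp_rot: [-3.141, -0.0, 2.689]
contact_force: [-0.2, -0.3, -0.2]
grip_width: 46.3
finger_force: 0.0
```

>>> arm_command(
  gripper=[20, 20, 20, 20, 20],
  dp=[
    [0.6, -0.9, 0],
    [0.6, -0.9, 0],
    [0.6, -0.9, 0],
    [0.6, -0.9, 0],
    [0.4, -0.9, 0],
  ],
  twist=[0, 0, 0, 0, 0],
)

```text
time: 1.35
tool_pos: [-11.2, 338.0, 226.5]
tcp_rot: [-3.141, 0.0, 2.689]
contact_force: [0.4, -0.3, -0.6]
grip_width: 20.3
finger_force: 0.0
```

```bash
python3 -c "
from h import *
o=get_obs();print(o['joint_positions'].round(3),o['tool_pos'].round(1),o['tcp_rot'].round(3))"
```

```text
[ 1.376 -0.011  1.963  0.     1.19   0.258] [-11.2 338.  226.5] [-3.141  0.     2.689]
```

>>> arm_command(
  gripper=[20, 20, 20, 20, 20],
  dp=[
    [-1, 0, -1],
    [-1, 0, -1],
    [-1, 0, -1],
    [-1, 0, -1],
    [-1, 0, -1],
  ],
  twist=[0, 0, 0, 0, 0],
)

```text
time: 1.98
tool_pos: [102.5, 283.3, 352.4]
tcp_rot: [-3.141, -0.0, 2.689]
contact_force: [0.8, 0.6, -0.1]
grip_width: 20.0
finger_force: 0.0
```

>>> arm_command(
  gripper=[20, 20, 20, 20, 20],
  dp=[
    [-1, 0, -1],
    [-1, 0, -1],
    [-1, 0, -1],
    [-1, 0, -1],
    [-1, 0, -1],
  ],
  twist=[0, 0, 0, 0, 0],
)

```text
time: 2.6
tool_pos: [214.9, 228.7, 477.3]
tcp_rot: [-3.141, -0.0, 2.689]
contact_force: [0.9, 1.5, 0.1]
grip_width: 20.2
finger_force: 0.0
```

>>> arm_command(
  gripper=[20, 20, 20, 20, 20],
  dp=[
    [-1, 0, -1],
    [-1, 0, -1],
    [-0.6, -1, -1],
    [-0.6, -1, -1],
    [-0.6, -1, -1],
  ],
  twist=[0, 0, 0, 0, 0],
)

```text
time: 3.22
tool_pos: [266.9, 119.4, 602.3]
tcp_rot: [-3.141, -0.0, 2.689]
contact_force: [0.2, 0.1, -0.6]
grip_width: 19.9
finger_force: 0.0
```

```bash
python3 -c "
from h import *
o=get_obs();print(o['joint_positions'].round(3),o['tool_pos'].round(1),o['tcp_rot'].round(3))"
```

```text
[ 0.156 -0.094  1.012  0.     2.224 -0.962] [266.9 119.4 602.3] [-3.141 -0.     2.689]
```

>>> arm_command(
  gripper=[20, 20, 20, 20, 20],
  dp=[
    [-0.5, -1, 0],
    [-0.5, -1, 0],
    [-0.5, -1, 0],
    [-0.5, -1, 0],
    [-0.5, -1, 0],
  ],
  twist=[0, 0, 0, 0, 0],
)

```text
time: 3.85
tool_pos: [268.3, -20.3, 601.6]
tcp_rot: [3.141, -0.0, 2.689]
contact_force: [0.6, 0.4, -0.4]
grip_width: 20.1
finger_force: 0.0
```

>>> arm_command(
  gripper=[20, 20, 20, 20, 20],
  dp=[
    [-0.5, -1, 0],
    [-0.5, -1, 0],
    [-0.5, -1, 0],
    [0.3, -1, 0],
    [0.3, -1, 0],
  ],
  twist=[0, 0, 0, 0, 0],
)

```text
time: 4.47
tool_pos: [233.6, -142.4, 601.3]
tcp_rot: [3.141, -0.001, 2.689]
contact_force: [-0.1, 0.4, 0.1]
grip_width: 19.7
finger_force: 0.0
```

>>> arm_command(
  gripper=[20, 20, 20, 20, 20],
  dp=[
    [0.3, -1, 0],
    [0.3, -1, 0],
    [0.3, -1, 0],
    [0.3, -1, 0],
    [0.3, -1, 0],
  ],
  twist=[0, 0, 0, 0, 0],
)

```text
time: 5.1
tool_pos: [145.0, -238.2, 601.5]
tcp_rot: [3.141, -0.0, 2.689]
contact_force: [0.5, -0.7, 0.5]
grip_width: 20.0
finger_force: 0.0
```

>>> arm_command(
  gripper=[20, 20, 20, 20, 20],
  dp=[
    [0.3, -1, 0],
    [0.3, -1, 0],
    [0.3, -1, 0],
    [0.3, -1, 0],
    [0, 0, -1],
  ],
  twist=[0, 0, 0, 0, 0],
)

```text
time: 5.72
tool_pos: [74.0, -315.6, 625.2]
tcp_rot: [3.137, -0.002, 2.687]
contact_force: [0.5, 0.0, 0.1]
grip_width: 20.0
finger_force: 0.0
```

>>> arm_command(
  gripper=[20, 20, 20, 20, 20],
  dp=[
    [0, 0, -1],
    [0, 0, -1],
    [0, 0, -1],
    [0, 0, -1],
    [0, 0, -1],
  ],
  twist=[0, 0, 0, 0, 0],
)

```text
time: 6.35
tool_pos: [73.6, -310.1, 720.9]
tcp_rot: [-3.125, 0.009, 2.689]
contact_force: [0.0, 0.1, 0.6]
grip_width: 19.8
finger_force: 0.0
```

```bash
python3 -c "
from h import *
o=get_obs();print(o['joint_positions'].round(3),o['tool_pos'].round(1),o['tcp_rot'].round(3))"
```

```text
[-1.581  0.181  0.285  0.003  2.657 -2.697] [  73.6 -310.1  720.9] [-3.125  0.009  2.689]
```

The reach limit does tilt the tool: joint 5 is at its stop and the tool leans slightly toward -y, which is the direction needed. I'll push further this way.

>>> arm_command(
  gripper=[20, 20, 20, 20, 20],
  dp=[
    [0.44, 0.9, 0],
    [0.44, 0.9, 0],
    [0.44, 0.9, 0],
    [0.44, 0.9, 0],
    [0.44, 0.9, 0],
  ],
  twist=[0, 0, 0, 0, 0],
)

```text
time: 6.98
tool_pos: [73.4, -181.7, 718.3]
tcp_rot: [-3.128, 0.008, 2.689]
contact_force: [-0.3, -0.3, 0.1]
grip_width: 19.9
finger_force: 0.0
```

```bash
cat > s.py <<'E'
from h import *
o=get_obs();M=R.from_euler('xyz',o['tcp_rot']).as_matrix()
print(round(o['time'],2),o['joint_positions'].round(3),o['tool_pos'].round(1),'z',M[:,2].round(3),'y',M[:,1].round(3),'x',M[:,0].round(3),'F',o['contact_force'].round(1))
E
python3 s.py
```

```text
6.97 [-1.59  -0.098  0.603  0.003  2.62  -2.706] [  73.4 -181.7  718.3] z [ 0.001 -0.016 -1.   ] y [ 0.437  0.899 -0.014] x [-0.899  0.437 -0.008] F [-0.3 -0.3  0.1]
```

>>> arm_command(
  gripper=[20, 20, 20, 20, 20],
  dp=[
    [0, 0, -1],
    [0, 0, -1],
    [0, 0, -1],
    [0, 0, -1],
    [0, 0, -1],
  ],
  twist=[0, 0, 0, 0, 0],
)

```text
time: 7.6
tool_pos: [76.2, -186.5, 741.7]
tcp_rot: [-3.069, 0.033, 2.69]
contact_force: [-0.1, -0.7, 0.8]
grip_width: 20.3
finger_force: 0.0
```

```bash
python3 s.py
```

```text
7.6 [-1.568 -0.061  0.465 -0.004  2.657 -2.69 ] [  76.2 -186.5  741.7] z [-0.002 -0.08  -0.997] y [ 0.437  0.896 -0.073] x [-0.899  0.436 -0.033] F [-0.1 -0.7  0.8]
```

>>> arm_command(
  gripper=[20, 20, 20, 20, 20],
  dp=[
    [0.44, 0.9, -1],
    [0.44, 0.9, -1],
    [0.44, 0.9, -1],
    [0.44, 0.9, -1],
    [0.44, 0.9, -1],
  ],
  twist=[0, 0, 0, 0, 0],
)

```text
time: 8.22
tool_pos: [90.9, -66.4, 742.4]
tcp_rot: [-3.003, 0.06, 2.69]
contact_force: [-0.0, -0.1, -0.2]
grip_width: 20.1
finger_force: 0.0
```

```bash
python3 s.py
```

```text
8.22 [-1.135 -0.232  0.578 -0.149  2.657 -2.387] [ 90.9 -66.4 742.4] z [-0.006 -0.15  -0.989] y [ 0.44   0.888 -0.138] x [-0.898  0.436 -0.06 ] F [-0.  -0.1 -0.2]
```

>>> arm_command(
  gripper=[20, 20, 20, 20, 20],
  dp=[
    [-0.15, -0.3, -1],
    [-0.15, -0.3, -1],
    [-0.15, -0.3, -1],
    [-0.15, -0.3, -1],
    [-0.15, -0.3, -1],
  ],
  twist=[0, 0, 0, 0, 0],
)

```text
time: 8.85
tool_pos: [103.0, -104.9, 765.6]
tcp_rot: [-2.946, 0.098, 2.697]
contact_force: [0.5, 1.2, 0.2]
grip_width: 20.2
finger_force: 0.0
```

>>> arm_command(
  gripper=[20, 20, 20, 20, 20],
  dp=[
    [-0.15, -0.3, -1],
    [-0.15, -0.3, -1],
    [-0.15, -0.3, -1],
    [-0.15, -0.3, -1],
    [-0.15, -0.3, -1],
  ],
  twist=[0, 0, 0, 0, 0],
)

```text
time: 9.48
tool_pos: [107.2, -127.1, 784.2]
tcp_rot: [-2.887, 0.137, 2.708]
contact_force: [0.4, -0.5, -0.7]
grip_width: 20.0
finger_force: 0.0
```

```bash
python3 s.py
```

```text
9.47 [-1.12  -0.09   0.296 -0.241  2.657 -2.469] [ 107.2 -127.1  784.2] z [ 0.014 -0.284 -0.959] y [ 0.437  0.864 -0.249] x [-0.899  0.416 -0.136] F [ 0.4 -0.5 -0.7]
```

>>> arm_command(
  gripper=[20, 20, 20, 20, 20],
  dp=[
    [0, 0, -1],
    [0, 0, -1],
    [0, 0, -1],
    [0, 0, -1],
    [0, 0, -1],
  ],
  twist=[0, 0, 0, 0, 0],
)

```text
time: 10.1
tool_pos: [106.6, -100.4, 796.4]
tcp_rot: [-2.833, 0.175, 2.719]
contact_force: [0.1, 0.9, -0.2]
grip_width: 19.4
finger_force: 0.0
```

>>> arm_command(
  gripper=[20, 20, 20, 20, 20],
  dp=[
    [0, 0, -1],
    [0, 0, -1],
    [0, 0, -1],
    [0, 0, -1],
    [0, 0, -1],
  ],
  twist=[0, 0, 0, 0, 0],
)

```text
time: 10.72
tool_pos: [101.1, -74.7, 808.6]
tcp_rot: [-2.78, 0.221, 2.736]
contact_force: [0.8, -0.1, -0.2]
grip_width: 20.1
finger_force: 0.0
```

```bash
python3 s.py
```

```text
10.72 [-0.287 -0.054  0.182 -0.937  2.657 -2.323] [101.1 -74.7 808.6] z [ 0.048 -0.406 -0.913] y [ 0.441  0.829 -0.345] x [-0.896  0.385 -0.219] F [ 0.8 -0.1 -0.2]
```

>>> arm_command(
  gripper=[20, 20, 20, 20, 20],
  dp=[
    [-0.45, -1, 0.3],
    [-0.45, -1, 0.3],
    [-0.45, -1, 0.3],
    [-0.45, -1, 0.3],
    [-0.45, -1, 0.3],
  ],
  twist=[0, 0, 0, 0, 0],
)

```text
time: 11.35
tool_pos: [103.3, -171.2, 813.7]
tcp_rot: [-2.785, 0.22, 2.733]
contact_force: [1.5, 0.5, -0.1]
grip_width: 20.0
finger_force: 0.0
```

>>> arm_command(
  gripper=[20, 20, 20, 20, 20],
  dp=[
    [-0.45, -1, 0.3],
    [-0.45, -1, 0.3],
    [-0.45, -1, 0.3],
    [-0.45, -1, 0.3],
    [-0.45, -1, 0.3],
  ],
  twist=[0, 0, 0, 0, 0],
)

```text
time: 11.98
tool_pos: [70.2, -263.6, 800.2]
tcp_rot: [-2.844, 0.211, 2.73]
contact_force: [0.7, 0.1, -0.7]
grip_width: 20.3
finger_force: 0.0
```

```bash
python3 s.py
```

```text
11.97 [-1.756  0.092  0.036  0.281  2.657 -2.611] [  70.2 -263.6  800.2] z [ 0.066 -0.349 -0.935] y [ 0.439  0.852 -0.287] x [-0.896  0.391 -0.209] F [ 0.7  0.1 -0.7]
```

>>> arm_command(
  gripper=[20, 20, 20, 20, 20],
  dp=[
    [-0.2, -0.6, 1],
    [-0.2, -0.6, 1],
    [-0.2, -0.6, 1],
    [-0.2, -0.6, 1],
    [-0.2, -0.6, 1],
  ],
  twist=[0, 0, 0, 0, 0],
)

```text
time: 12.6
tool_pos: [68.6, -380.9, 709.7]
tcp_rot: [-2.843, 0.211, 2.731]
contact_force: [0.4, 0.1, -0.0]
grip_width: 19.9
finger_force: 0.0
```

>>> arm_command(
  gripper=[20, 20, 20, 20, 20],
  dp=[
    [-0.2, -0.6, 1],
    [-0.2, -0.6, 1],
    [-0.2, -0.6, 1],
    [-0.2, -0.6, 1],
    [-0.2, -0.6, 1],
  ],
  twist=[0, 0, 0, 0, 0],
)

```text
time: 13.22
tool_pos: [66.4, -498.4, 619.4]
tcp_rot: [-2.844, 0.211, 2.731]
contact_force: [-0.7, 0.1, -0.7]
grip_width: 20.0
finger_force: 0.0
```

>>> arm_command(
  gripper=[20, 20, 20, 20, 20],
  dp=[
    [-0.45, -1, 0.4],
    [-0.45, -1, 0.4],
    [-0.45, -1, 0.4],
    [-0.45, -1, 0.4],
    [-0.45, -1, 0.4],
  ],
  twist=[0, 0, 0, 0, 0],
)

```text
time: 13.85
tool_pos: [65.4, -644.3, 620.9]
tcp_rot: [-2.843, 0.211, 2.731]
contact_force: [-0.8, -1.0, 0.6]
grip_width: 19.7
finger_force: 0.0
```

```bash
python3 s.py
```

```text
13.85 [-1.631  0.493  0.244  0.098  2.048 -2.699] [  65.4 -644.3  620.9] z [ 0.066 -0.349 -0.935] y [ 0.438  0.852 -0.287] x [-0.897  0.39  -0.209] F [-0.8 -1.   0.6]
```

Orientation holds while the pose is in reach. Now I'll push outward past the stretch limit.

>>> arm_command(
  gripper=[20, 20, 20, 20, 20],
  dp=[
    [-0.45, -1, 0.4],
    [-0.45, -1, 0.4],
    [-0.45, -1, 0.4],
    [-0.45, -1, 0.4],
    [-0.45, -1, 0.4],
  ],
  twist=[0, 0, 0, 0, 0],
)

```text
time: 14.48
tool_pos: [61.1, -743.3, 573.4]
tcp_rot: [-2.792, 0.239, 2.741]
contact_force: [1.5, 0.8, 0.7]
grip_width: 20.2
finger_force: 0.0
```

>>> arm_command(
  gripper=[20, 20, 20, 20, 20],
  dp=[
    [-0.45, -1, 0.4],
    [-0.45, -1, 0.4],
    [-0.45, -1, 0.4],
    [-0.45, -1, 0.4],
    [-0.45, -1, 0.4],
  ],
  twist=[0, 0, 0, 0, 0],
)

```text
time: 15.1
tool_pos: [56.0, -822.1, 521.8]
tcp_rot: [-2.727, 0.272, 2.754]
contact_force: [-0.3, 0.5, -0.4]
grip_width: 20.1
finger_force: 0.0
```

```bash
python3 s.py
```

```text
15.1 [-1.637  0.79   0.037  0.11   1.833 -2.708] [  56.  -822.1  521.8] z [ 0.076 -0.466 -0.882] y [ 0.446  0.807 -0.388] x [-0.892  0.364 -0.269] F [-0.3  0.5 -0.4]
```

>>> arm_command(
  gripper=[20, 20, 20, 20, 20],
  dp=[
    [-0.5, -1, -0.3],
    [-0.5, -1, -0.3],
    [-0.5, -1, -0.3],
    [-0.5, -1, -0.3],
    [-0.5, -1, -0.3],
  ],
  twist=[0, 0, 0, 0, 0],
)

```text
time: 15.72
tool_pos: [49.2, -837.6, 549.8]
tcp_rot: [-2.637, 0.314, 2.776]
contact_force: [0.3, -1.3, 0.6]
grip_width: 20.1
finger_force: 0.0
```

>>> arm_command(
  gripper=[20, 20, 20, 20, 20],
  dp=[
    [-0.5, -1, -0.3],
    [-0.5, -1, -0.3],
    [-0.5, -1, -0.3],
    [-0.5, -1, -0.3],
    [-0.5, -1, -0.3],
  ],
  twist=[0, 0, 0, 0, 0],
)

```text
time: 16.35
tool_pos: [42.3, -846.8, 584.2]
tcp_rot: [-2.546, 0.353, 2.801]
contact_force: [-1.2, -0.2, 0.0]
grip_width: 20.0
finger_force: 0.0
```

```bash
python3 s.py
```

```text
16.35 [-1.664  0.745  0.037  0.142  1.689 -2.719] [  42.3 -846.8  584.2] z [ 0.083 -0.624 -0.777] y [ 0.459  0.716 -0.526] x [-0.884  0.313 -0.346] F [-1.2 -0.2  0. ]
```

>>> arm_command(
  gripper=[20, 20, 20, 20, 20],
  dp=[
    [-0.2, -1, -0.2],
    [-0.2, -1, -0.2],
    [-0.2, -1, -0.2],
    [-0.2, -1, -0.2],
    [-0.2, -1, -0.2],
  ],
  twist=[0, 0, 0, 0, 0],
)

```text
time: 16.98
tool_pos: [4.7, -855.2, 612.9]
tcp_rot: [-2.465, 0.384, 2.825]
contact_force: [-1.1, -0.0, -0.6]
grip_width: 19.9
finger_force: 0.0
```

>>> arm_command(
  gripper=[20, 20, 20, 20, 20],
  dp=[
    [-0.2, -1, -0.2],
    [-0.2, -1, -0.2],
    [-0.2, -1, -0.2],
    [-0.2, -1, -0.2],
    [-0.2, -1, -0.2],
  ],
  twist=[0, 0, 0, 0, 0],
)

```text
time: 17.6
tool_pos: [-29.0, -856.6, 646.5]
tcp_rot: [-2.381, 0.41, 2.85]
contact_force: [0.5, 0.2, -0.5]
grip_width: 20.4
finger_force: 0.0
```

```bash
python3 s.py
```

```text
17.6 [-1.781  0.703  0.037  0.234  1.582 -2.79 ] [ -29.  -856.6  646.5] z [ 0.079 -0.743 -0.664] y [ 0.471  0.615 -0.632] x [-0.878  0.263 -0.399] F [ 0.5  0.2 -0.5]
```

```bash
cat > plan.py <<'E'
from h import *
def plan(wps,twists,step=30,start=None):
    o=get_obs();M=R.from_euler('xyz',o['tcp_rot']);p=np.array(o['tool_pos'] if start is None else start,float)
    k=0;rows=[]
    for w in wps:
        w=np.array(w,float)
        while np.linalg.norm(w-p)>1.0:
            d=w-p;d=d*min(1,step/np.linalg.norm(d))
            l=M.inv().apply(d)/25;l=l/max(1,abs(l).max());l=l.round(2)
            tw=twists[k] if k<len(twists) else 0;k+=1
            p=p+M.apply(l*25);M=M*R.from_rotvec([0,0,np.radians(5*tw)]);rows.append((l.tolist(),tw))
            if len(rows)>80:break
    while len(rows)%5: rows.append(([0,0,0],0))
    for i in range(0,len(rows),5):print([r[0] for r in rows[i:i+5]],[r[1] for r in rows[i:i+5]])
    print(p.round(1),M.as_matrix().round(3).tolist())
E
python3 -c "
from plan import *
plan([[150,-450,600],[330,-150,500],[536,130,300]],[.97]*12,34)"
```

```text
[[-0.09, 1.0, -0.71], [-0.0, 1.0, -0.7], [0.08, 1.0, -0.71], [0.17, 1.0, -0.71], [0.26, 1.0, -0.73]] [0.97, 0.97, 0.97, 0.97, 0.97]
[[0.35, 1.0, -0.75], [0.45, 1.0, -0.77], [0.54, 0.97, -0.78], [0.62, 0.92, -0.78], [0.69, 0.87, -0.78]] [0.97, 0.97, 0.97, 0.97, 0.97]
[[0.76, 0.81, -0.78], [0.83, 0.74, -0.79], [0.89, 0.66, -0.78], [0.59, 0.44, -0.52], [0.98, 0.78, -0.53]] [0.97, 0.97, 0, 0, 0]
[[0.98, 0.78, -0.53], [0.98, 0.78, -0.53], [0.98, 0.78, -0.53], [0.98, 0.78, -0.53], [0.98, 0.78, -0.53]] [0, 0, 0, 0, 0]
[[0.98, 0.78, -0.54], [0.98, 0.78, -0.53], [0.98, 0.78, -0.54], [0.98, 0.78, -0.54], [0.68, 0.54, -0.37]] [0, 0, 0, 0, 0]
[[1.0, 0.72, -0.18], [1.0, 0.72, -0.18], [1.0, 0.72, -0.18], [1.0, 0.72, -0.18], [1.0, 0.72, -0.18]] [0, 0, 0, 0, 0]
[[1.0, 0.72, -0.19], [1.0, 0.72, -0.18], [1.0, 0.72, -0.19], [1.0, 0.72, -0.18], [1.0, 0.72, -0.19]] [0, 0, 0, 0, 0]
[[1.0, 0.72, -0.18], [1.0, 0.73, -0.19], [0.87, 0.63, -0.16], [0, 0, 0], [0, 0, 0]] [0, 0, 0, 0, 0]
[536.1 130.  300. ] [[-0.062, 0.995, 0.079], [0.661, 0.1, -0.743], [-0.747, 0.006, -0.664]]
```

>>> arm_command(
  gripper=[20, 20, 20, 20, 20],
  dp=[
    [-0.1, 1.0, -0.7],
    [0, 1.0, -0.7],
    [0.1, 1.0, -0.7],
    [0.2, 1.0, -0.7],
    [0.25, 1.0, -0.75],
  ],
  twist=[0.97, 0.97, 0.97, 0.97, 0.97],
)

```text
time: 18.23
tool_pos: [30.1, -719.1, 630.6]
tcp_rot: [-2.58, 0.668, 2.47]
contact_force: [0.1, 0.1, 0.1]
grip_width: 20.2
finger_force: 0.0
```

>>> arm_command(
  gripper=[20, 20, 20, 20, 20],
  dp=[
    [0.35, 1.0, -0.75],
    [0.45, 1.0, -0.75],
    [0.55, 0.95, -0.8],
    [0.6, 0.9, -0.8],
    [0.7, 0.85, -0.8],
  ],
  twist=[0.97, 0.97, 0.97, 0.97, 0.97],
)

```text
time: 18.85
tool_pos: [94.5, -565.6, 613.7]
tcp_rot: [-2.953, 0.828, 1.93]
contact_force: [0.1, -0.3, -0.4]
grip_width: 20.6
finger_force: 0.0
```

>>> arm_command(
  gripper=[20, 20, 20, 20, 20],
  dp=[
    [0.75, 0.8, -0.8],
    [0.85, 0.75, -0.8],
    [0.9, 0.65, -0.8],
    [0.6, 0.45, -0.5],
    [1, 0.8, -0.55],
  ],
  twist=[0.97, 0.97, 0, 0, 0],
)

```text
time: 19.48
tool_pos: [159.7, -422.5, 591.0]
tcp_rot: [-3.138, 0.845, 1.681]
contact_force: [0.5, -0.6, -0.1]
grip_width: 20.0
finger_force: 0.0
```

```bash
python3 s.py
```

```text
19.48 [-1.283 -0.308  1.501 -0.151  1.116 -1.385] [ 159.7 -422.5  591. ] z [ 0.079 -0.744 -0.664] y [ 0.994  0.107 -0.002] x [-0.073  0.66  -0.748] F [ 0.5 -0.6 -0.1]
```

>>> arm_command(
  gripper=[20, 20, 20, 20, 20],
  dp=[
    [1, 0.8, -0.5],
    [1, 0.8, -0.5],
    [1, 0.8, -0.5],
    [1, 0.8, -0.5],
    [1, 0.8, -0.5],
  ],
  twist=[0, 0, 0, 0, 0],
)

```text
time: 20.1
tool_pos: [245.2, -282.2, 538.6]
tcp_rot: [-3.14, 0.844, 1.681]
contact_force: [0.5, -0.6, 0.2]
grip_width: 19.7
finger_force: 0.0
```

```bash
python3 s.py
```

```text
20.1 [-0.553 -0.339  1.658 -0.662  1.288 -0.651] [ 245.2 -282.2  538.6] z [ 0.08  -0.743 -0.664] y [ 0.994  0.109 -0.001] x [-0.073  0.66  -0.748] F [ 0.5 -0.6  0.2]
```

>>> arm_command(
  gripper=[20, 20, 20, 20, 20],
  dp=[
    [0.5, 1, -0.1],
    [0.5, 1, -0.1],
    [0.6, 1, -0.1],
    [0.6, 1, -0.1],
    [0.7, 1, -0.1],
  ],
  twist=[0, 0, 0, 0, 0],
)

```text
time: 20.72
tool_pos: [363.7, -212.0, 492.2]
tcp_rot: [-3.139, 0.843, 1.682]
contact_force: [0.7, 0.3, -0.3]
grip_width: 20.2
finger_force: 0.0
```

```bash
python3 s.py
```

```text
20.73 [-0.156 -0.102  1.61  -0.818  1.417 -0.226] [ 363.7 -212.   492.2] z [ 0.08  -0.742 -0.665] y [ 0.994  0.109 -0.002] x [-0.074  0.661 -0.747] F [ 0.7  0.3 -0.3]
```

```bash
python3 -c "
from plan import *
plan([[490,-40,360],[538,130,230]],[],34)"
```

```text
[[1.0, 0.71, -0.15], [1.0, 0.71, -0.15], [1.0, 0.71, -0.14], [1.0, 0.71, -0.15], [1.0, 0.71, -0.14]] [0, 0, 0, 0, 0]
[[1.0, 0.71, -0.15], [1.0, 0.72, -0.14], [1.0, 0.71, -0.15], [0.12, 0.09, -0.02], [1.0, 0.32, -0.17]] [0, 0, 0, 0, 0]
[[1.0, 0.32, -0.17], [1.0, 0.32, -0.17], [1.0, 0.32, -0.18], [1.0, 0.33, -0.17], [1.0, 0.32, -0.18]] [0, 0, 0, 0, 0]
[[1.0, 0.33, -0.17], [1.0, 0.32, -0.18], [0.24, 0.08, -0.04], [0, 0, 0], [0, 0, 0]] [0, 0, 0, 0, 0]
[538.1 130.  230. ] [[-0.074, 0.994, 0.08], [0.661, 0.109, -0.742], [-0.747, -0.002, -0.665]]
```

>>> arm_command(
  gripper=[20, 20, 20, 20, 20],
  dp=[
    [1, 0.7, -0.15],
    [1, 0.7, -0.15],
    [1, 0.7, -0.15],
    [1, 0.7, -0.15],
    [1, 0.7, -0.15],
  ],
  twist=[0, 0, 0, 0, 0],
)

```text
time: 21.35
tool_pos: [439.6, -105.8, 410.6]
tcp_rot: [-3.139, 0.843, 1.682]
contact_force: [0.5, 0.1, 0.7]
grip_width: 20.3
finger_force: 0.0
```

>>> arm_command(
  gripper=[20, 20, 20, 20, 20],
  dp=[
    [1, 0.7, -0.15],
    [1, 0.7, -0.15],
    [1, 0.7, -0.15],
    [0, 0, 0],
    [1, 0.3, -0.2],
  ],
  twist=[0, 0, 0, 0, 0],
)

```text
time: 21.98
tool_pos: [490.1, -22.8, 348.5]
tcp_rot: [3.141, 0.843, 1.678]
contact_force: [0.9, 0.4, -0.3]
grip_width: 19.9
finger_force: 0.0
```

```bash
python3 s.py
```

```text
21.98 [ 0.281  0.305  1.535 -0.828  1.518  0.315] [490.1 -22.8 348.5] z [ 0.08  -0.742 -0.665] y [0.994 0.107 0.   ] x [-0.071  0.661 -0.747] F [ 0.9  0.4 -0.3]
```

```bash
python3 -c "
from plan import *
plan([[528,120,200],[528,72,60]],[.7,.65],34)"
```

```text
[[1.0, 0.26, -0.02], [1.0, 0.2, -0.02], [1.0, 0.14, -0.02], [1.0, 0.14, -0.02], [1.0, 0.14, -0.02]] [0.7, 0.65, 0, 0, 0]
[[1.0, 0.14, -0.02], [1.0, 0.14, -0.02], [1.0, 0.13, -0.02], [0.26, 0.04, -0.01], [0.56, -0.11, 1.0]] [0, 0, 0, 0, 0]
[[0.56, -0.11, 1.0], [0.56, -0.1, 1.0], [0.55, -0.11, 1.0], [0.56, -0.1, 1.0], [0.08, -0.02, 0.15]] [0, 0, 0, 0, 0]
[528.  72.  60.] [[0.046, 0.996, 0.08], [0.669, 0.029, -0.742], [-0.742, 0.088, -0.665]]
```

>>> arm_command(
  gripper=[10, 10, 10, 10, 10],
  dp=[
    [1, 0.25, 0],
    [1, 0.2, 0],
    [1, 0.15, 0],
    [1, 0.15, 0],
    [1, 0.15, 0],
  ],
  twist=[0.7, 0.65, 0, 0, 0],
)

```text
time: 22.6
tool_pos: [513.7, 62.5, 255.8]
tcp_rot: [3.013, 0.835, 1.504]
contact_force: [0.1, -0.8, 0.6]
grip_width: 10.3
finger_force: 0.0
```

>>> arm_command(
  gripper=[10, 10, 10, 10, 10],
  dp=[
    [1, 0.15, 0],
    [1, 0.15, 0],
    [1, 0.1, 0],
    [0.3, 0, 0],
    [0.5, -0.1, 1],
  ],
  twist=[0, 0, 0, 0, 0],
)

```text
time: 23.22
tool_pos: [528.2, 108.4, 170.5]
tcp_rot: [3.008, 0.834, 1.503]
contact_force: [-0.4, -0.6, -0.5]
grip_width: 9.9
finger_force: 0.0
```

>>> arm_command(
  gripper=[10, 10, 10, 10, 10],
  dp=[
    [0.5, -0.1, 1],
    [0.5, -0.1, 1],
    [0.5, -0.1, 1],
    [0.4, -0.1, 0.8],
    [0, 0, 0],
  ],
  twist=[0, 0, 0, 0, 0],
)

```text
time: 23.85
tool_pos: [526.2, 67.7, 69.4]
tcp_rot: [3.017, 0.837, 1.507]
contact_force: [-0.0, -1.4, 0.4]
grip_width: 9.9
finger_force: 0.0
```

```bash
python3 s.py; python3 -c "
from h import *
a=capture('top')[:,:,::-1][110:330,240:460];b=capture('scene')[:,:,::-1][140:360,220:440]
cv2.imwrite('pics/p1.png',cv2.resize(np.hstack([a,b]),(800,400),interpolation=cv2.INTER_CUBIC))"
```

```text
23.85 [ 0.414  0.769  1.607 -0.849  1.245  0.911] [526.2  67.7  69.4] z [ 0.077 -0.743 -0.665] y [0.996 0.029 0.083] x [ 0.043  0.668 -0.743] F [-0.  -1.4  0.4]
```

View pics/p1.png

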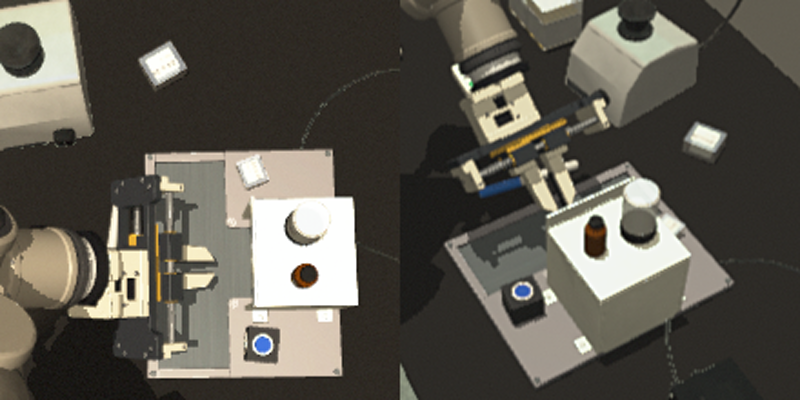

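>>> arm_command(
  gripper=[10, 10, 10, 10, 10],
  dp=[
    [0.67, -0.08, 0.6],
    [0.67, -0.07, 0.6],
    [-0.67, 0, 0.75],
    [-0.67, 0, 0.75],
    [0, 0, 0],
  ],
  twist=[0, 0, 0, 0, 0],
)

```text
time: 24.58
tool_pos: [527.9, 17.7, 23.8]
tcp_rot: [3.016, 0.836, 1.506]
contact_force: [0.9, -0.4, 0.1]
grip_width: 10.0
finger_force: 0.0
```

>>> arm_command(
  gripper=[10, 10, 10, 10, 10],
  dp=[
    [-0.13, 0, 0.15],
    [-0.13, 0, 0.15],
    [-0.13, 0, 0.15],
    [0, 0, 0],
    [0, 0, 0],
  ],
  twist=[0, 0, 0, 0, 0],
)

```text
time: 25.2
tool_pos: [528.8, 3.9, 24.0]
tcp_rot: [3.015, 0.836, 1.507]
contact_force: [0.6, 0.5, 0.2]
grip_width: 9.8
finger_force: 0.0
```

```bash
cat >> s.py <<'E'
a=np.radians(-88.417);d=o['tool_pos'][:2]-[536.2,84.2];print('station xy',(d@[np.cos(a),np.sin(a)]).round(1),(d@[-np.sin(a),np.cos(a)]).round(1))
E
python3 s.py
```

```text
25.2 [ 0.307  0.814  1.702 -0.961  1.102  0.986] [528.8   3.9  24. ] z [ 0.079 -0.742 -0.665] y [0.996 0.03  0.085] x [ 0.043  0.669 -0.742] F [0.6 0.5 0.2]
station xy 80.1 -9.6
```

>>> arm_command(
  gripper=[10, 10, 10, 10, 10],
  dp=[
    [-0.08, 0, 0.09],
    [-0.08, 0, 0.09],
    [0, 0, 0],
    [0.06, -0.01, 0.05],
    [0.06, -0.01, 0.05],
  ],
  twist=[0, 0, 0, 0, 0],
)

```text
time: 25.82
tool_pos: [528.8, -2.0, 19.9]
tcp_rot: [3.015, 0.836, 1.507]
contact_force: [-0.1, -0.1, 0.5]
grip_width: 10.0
finger_force: 0.0
```

>>> arm_command(
  gripper=[10, 10, 10, 10, 10],
  dp=[
    [0.03, 0, 0.03],
    [0, 0, 0],
    [0.03, 0, 0.03],
    [0, 0, 0],
    [0, 0, 0],
  ],
  twist=[0, 0, 0, 0, 0],
)

```text
time: 26.45
tool_pos: [529.0, -2.2, 17.9]
tcp_rot: [3.015, 0.836, 1.506]
contact_force: [-0.9, -0.6, 0.2]
grip_width: 10.4
finger_force: 0.0
```

>>> arm_command(
  gripper=[10, 10, 10, 10, 10],
  dp=[
    [0.03, 0, 0.03],
    [0, 0, 0],
    [0.03, 0, 0.03],
    [0, 0, 0],
    [0, 0, 0],
  ],
  twist=[0, 0, 0, 0, 0],
)

```text
time: 27.08
tool_pos: [529.2, -2.2, 15.9]
tcp_rot: [3.014, 0.836, 1.506]
contact_force: [-0.6, 1.1, 2.4]
grip_width: 10.1
finger_force: 1.1
```

>>> arm_command(
  gripper=[10, 10, 10, 10, 10],
  dp=[
    [0.03, 0, 0.03],
    [0, 0, 0],
    [0, 0, 0],
    [0, 0, 0],
    [0, 0, 0],
  ],
  twist=[0, 0, 0, 0, 0],
)

```text
time: 27.7
tool_pos: [529.3, -2.3, 14.7]
tcp_rot: [3.015, 0.836, 1.507]
contact_force: [0.3, 2.0, 2.2]
grip_width: 9.7
finger_force: 1.1
```

>>> arm_command(
  gripper=[10, 10, 10, 10, 10],
  dp=[
    [0.03, 0, 0.03],
    [0, 0, 0],
    [0.03, 0, 0.03],
    [0, 0, 0],
    [0, 0, 0],
  ],
  twist=[0, 0, 0, 0, 0],
)

```text
time: 28.32
tool_pos: [529.4, -2.4, 12.6]
tcp_rot: [3.015, 0.836, 1.507]
contact_force: [-0.5, 0.3, 2.7]
grip_width: 9.9
finger_force: 1.3
```

>>> arm_command(
  gripper=[10, 10, 10, 10, 10],
  dp=[
    [0.03, 0, 0.03],
    [0, 0, 0],
    [0.03, 0, 0.03],
    [0, 0, 0],
    [0, 0, 0],
  ],
  twist=[0, 0, 0, 0, 0],
)

```text
time: 28.95
tool_pos: [529.6, -2.6, 11.4]
tcp_rot: [3.014, 0.837, 1.506]
contact_force: [-2.0, 2.5, 8.4]
grip_width: 10.2
finger_force: 4.4
```

>>> arm_command(
  gripper=[10, 10, 10, 10, 10],
  dp=[
    [0.13, 0, -0.15],
    [0.2, 0, -0.22],
    [0.27, 0, -0.3],
    [0.27, 0, -0.3],
    [0.27, 0, -0.3],
  ],
  twist=[0, 0, 0, 0, 0],
)

```text
time: 29.58
tool_pos: [528.4, 39.4, 11.4]
tcp_rot: [3.014, 0.838, 1.506]
contact_force: [0.1, -2.6, 6.9]
grip_width: 9.6
finger_force: 3.4
```

```bash
python3 s.py; python3 -c "
from h import *
a=capture('top')[:,:,::-1][190:320,315:445]
cv2.imwrite('pics/p2.png',cv2.resize(a,(520,520),interpolation=cv2.INTER_CUBIC))"
```

```text
29.57 [ 0.368  0.854  1.654 -0.92   1.139  1.002] [528.4  39.4  11.4] z [ 0.079 -0.744 -0.663] y [0.996 0.03  0.085] x [ 0.043  0.667 -0.744] F [ 0.1 -2.6  6.9]
station xy 44.6 -9.1
```

View pics/p2.png

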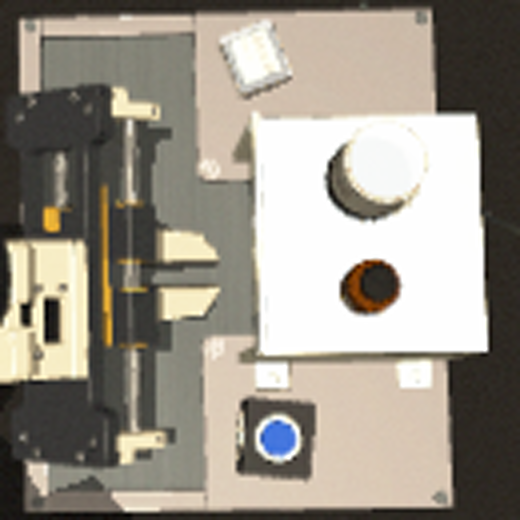

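The strip between the fingertips (220,275) and the riser edge (252) is bare floor. The carrier didn't follow, so the tips were pressing just in front of its edge. I'll lift and reach deeper, watching the force for the riser.

>>> arm_command(
  gripper=[10, 10, 10, 10, 10],
  dp=[
    [-0.36, 0.04, -0.32],
    [-0.54, 0, 0.6],
    [-0.54, 0, 0.6],
    [-0.04, 0, 0.05],
    [0, 0, 0],
  ],
  twist=[0, 0, 0, 0, 0],
)

```text
time: 30.25
tool_pos: [529.4, -2.5, 22.4]
tcp_rot: [3.015, 0.836, 1.506]
contact_force: [-0.6, 0.6, 0.4]
grip_width: 9.9
finger_force: 0.0
```

>>> arm_command(
  gripper=[10, 10, 10, 10, 10],
  dp=[
    [-0.04, 0, 0.05],
    [-0.04, 0, 0.05],
    [-0.04, 0, 0.05],
    [0, 0, 0],
    [0, 0, 0],
  ],
  twist=[0, 0, 0, 0, 0],
)

```text
time: 30.88
tool_pos: [529.7, -6.6, 22.3]
tcp_rot: [3.015, 0.836, 1.507]
contact_force: [0.1, 0.3, -0.0]
grip_width: 9.9
finger_force: 0.0
```

```bash
python3 s.py
```

```text
30.88 [ 0.289  0.813  1.713 -0.978  1.087  0.989] [529.7  -6.6  22.3] z [ 0.079 -0.743 -0.665] y [0.996 0.03  0.085] x [ 0.043  0.669 -0.742] F [ 0.1  0.3 -0. ]
station xy 90.6 -9.0
```

>>> arm_command(
  gripper=[10, 10, 10, 10, 10],
  dp=[
    [-0.04, 0, 0.05],
    [-0.04, 0, 0.05],
    [-0.04, 0, 0.05],
    [0, 0, 0],
    [0, 0, 0],
  ],
  twist=[0, 0, 0, 0, 0],
)

```text
time: 31.5
tool_pos: [529.9, -11.5, 22.1]
tcp_rot: [3.015, 0.836, 1.507]
contact_force: [-0.4, 0.1, -0.0]
grip_width: 10.2
finger_force: 0.0
```

>>> arm_command(
  gripper=[10, 10, 10, 10, 10],
  dp=[
    [-0.03, 0, 0.04],
    [-0.03, 0, 0.04],
    [0.06, -0.01, 0.05],
    [0.03, 0, 0.03],
    [0, 0, 0],
  ],
  twist=[0, 0, 0, 0, 0],
)

```text
time: 32.12
tool_pos: [530.1, -13.9, 18.7]
tcp_rot: [3.015, 0.836, 1.507]
contact_force: [1.2, -0.1, -0.2]
grip_width: 9.9
finger_force: 0.6
```

```bash
python3 s.py
```

```text
32.12 [ 0.276  0.817  1.721 -0.992  1.075  0.995] [530.1 -13.9  18.7] z [ 0.079 -0.743 -0.665] y [0.996 0.03  0.085] x [ 0.043  0.669 -0.742] F [ 1.2 -0.1 -0.2]
station xy 97.9 -8.8
```

>>> arm_command(
  gripper=[10, 10, 10, 10, 10],
  dp=[
    [0.03, 0, 0.03],
    [0, 0, 0],
    [0.03, 0, 0.03],
    [0, 0, 0],
    [0, 0, 0],
  ],
  twist=[0, 0, 0, 0, 0],
)

```text
time: 32.75
tool_pos: [530.2, -14.1, 17.4]
tcp_rot: [3.014, 0.837, 1.506]
contact_force: [-0.8, 1.9, 6.5]
grip_width: 9.9
finger_force: 3.5
```

>>> arm_command(
  gripper=[10, 10, 10, 10, 10],
  dp=[
    [0.02, 0, 0.02],
    [0, 0, 0],
    [0.07, 0, -0.08],
    [0.13, 0, -0.15],
    [0.2, 0, -0.22],
  ],
  twist=[0, 0, 0, 0, 0],
)

```text
time: 33.38
tool_pos: [530.0, 0.1, 17.3]
tcp_rot: [3.014, 0.838, 1.505]
contact_force: [0.1, -1.6, 6.8]
grip_width: 10.0
finger_force: 3.9
```

>>> arm_command(
  gripper=[10, 10, 10, 10, 10],
  dp=[
    [0.27, 0, -0.3],
    [0.27, 0, -0.3],
    [0.27, 0, -0.3],
    [0.27, 0, -0.3],
    [0.27, 0, -0.3],
  ],
  twist=[0, 0, 0, 0, 0],
)

```text
time: 34.0
tool_pos: [528.5, 50.8, 17.3]
tcp_rot: [3.013, 0.839, 1.505]
contact_force: [0.9, -2.3, 7.8]
grip_width: 10.3
finger_force: 4.1
```

```bash
python3 s.py
```

```text
34.0 [ 0.387  0.849  1.637 -0.902  1.161  0.992] [528.5  50.8  17.3] z [ 0.079 -0.744 -0.663] y [0.996 0.03  0.086] x [ 0.044  0.667 -0.744] F [ 0.9 -2.3  7.8]
station xy 33.1 -8.6
```

>>> arm_command(
  gripper=[10, 10, 10, 10, 10],
  dp=[
    [0.27, 0, -0.3],
    [0.27, 0, -0.3],
    [0.27, 0, -0.3],
    [0.27, 0, -0.3],
    [0.27, 0, -0.3],
  ],
  twist=[0, 0, 0, 0, 0],
)

```text
time: 34.62
tool_pos: [527.0, 101.2, 17.3]
tcp_rot: [3.013, 0.839, 1.505]
contact_force: [0.6, -3.0, 8.6]
grip_width: 10.3
finger_force: 4.2
```

```bash
python3 s.py; python3 -c "
from h import *
a=capture('top')[:,:,::-1][190:320,315:445]
cv2.imwrite('pics/p3.png',cv2.resize(a,(520,520),interpolation=cv2.INTER_CUBIC))"
```

```text
34.62 [ 0.466  0.876  1.558 -0.837  1.232  0.985] [527.  101.2  17.3] z [ 0.079 -0.744 -0.663] y [0.996 0.03  0.086] x [ 0.044  0.667 -0.744] F [ 0.6 -3.   8.6]
station xy -17.3 -8.7
```

View pics/p3.png

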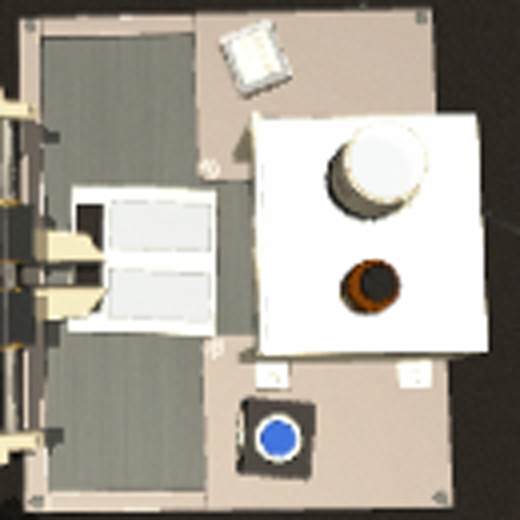

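The carrier is following: its edges are at x≈70 and 216, and the crossing centre is at about 121. It needs about 13 mm more.

>>> arm_command(
  gripper=[10, 10, 10, 10, 10],
  dp=[
    [0.14, 0, -0.16],
    [0.14, 0, -0.16],
    [0.07, 0, -0.08],
    [0, 0, 0],
    [-0.1, 0, -0.1],
  ],
  twist=[0, 0, 0, 0, 0],
)

```text
time: 35.3
tool_pos: [525.8, 115.1, 19.5]
tcp_rot: [3.015, 0.836, 1.507]
contact_force: [-0.2, -0.9, -0.7]
grip_width: 10.1
finger_force: 0.0
```

```bash
python3 s.py; python3 - <<'E'
from plan import *
a=np.radians(-88.417);C,S=np.cos(a),np.sin(a)
W=lambda x,y,z:[536.2+C*x-S*y,84.2+S*x+C*y,z]
o=get_obs()
p=o['tool_pos'];print(W(21,-45,26))
plan([[p[0],p[1],40],W(21,-45,40),W(21,-45,26)],[-1,-1],30)
E
```

```text
35.3 [ 0.486  0.879  1.537 -0.818  1.252  0.978] [525.8 115.1  19.5] z [ 0.078 -0.743 -0.665] y [0.996 0.03  0.084] x [ 0.043  0.669 -0.742] F [-0.2 -0.9 -0.7]
station xy -31.2 -9.5
[np.float64(491.79729999128006), np.float64(61.96488740897365), 26]
[[-0.61, 0.07, -0.55], [-0.64, -0.73, 0.7], [-0.58, -0.79, 0.7], [-0.06, -0.08, 0.07], [0.42, 0.02, 0.38]] [-1, -1, 0, 0, 0]
[491.7  61.9  26. ] [[-0.131, 0.988, 0.078], [0.654, 0.145, -0.743], [-0.745, -0.046, -0.665]]
```

>>> arm_command(
  gripper=[10, 40, 40, 40, 40],
  dp=[
    [-0.6, 0.07, -0.55],
    [-0.64, -0.73, 0.7],
    [-0.58, -0.79, 0.7],
    [-0.06, -0.08, 0.07],
    [0.42, 0.02, 0.38],
  ],
  twist=[-1, -1, 0, 0, 0],
)

```text
time: 35.92
tool_pos: [493.1, 63.0, 25.9]
tcp_rot: [-3.078, 0.84, 1.764]
contact_force: [-0.6, -0.2, -0.3]
grip_width: 39.3
finger_force: 0.0
```

```bash
python3 s.py; python3 -c "
from h import *
a=capture('top')[:,:,::-1][190:320,315:445]
cv2.imwrite('pics/p4.png',cv2.resize(a,(520,520),interpolation=cv2.INTER_CUBIC))"
```

```text
35.92 [ 0.431  0.807  1.711 -0.884  1.156  0.864] [493.1  63.   25.9] z [ 0.081 -0.741 -0.666] y [ 0.988  0.146 -0.042] x [-0.128  0.655 -0.745] F [-0.6 -0.2 -0.3]
station xy 20.0 -43.7
```

View pics/p4.png

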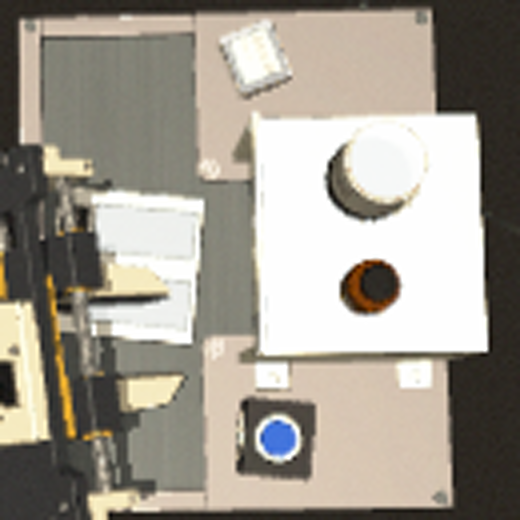

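>>> arm_command(
  gripper=[40, 40, 40, 40, 40],
  dp=[
    [-0.11, 0.99, 0.06],
    [-0.03, 0.28, 0.02],
    [0.17, 0.01, 0.15],
    [0.03, 0, 0.03],
    [0, 0, 0],
  ],
  twist=[0, 0, 0, 0, 0],
)

```text
time: 36.6
tool_pos: [523.4, 63.1, 18.9]
tcp_rot: [-3.073, 0.841, 1.769]
contact_force: [0.3, 0.7, -0.5]
grip_width: 40.2
finger_force: 0.3
```

>>> arm_command(
  gripper=[40, 40, 40, 40, 40],
  dp=[
    [0.03, 0, 0.03],
    [0, 0, 0],
    [0, 0, 0],
    [0, 0, 0],
    [0, 0, 0],
  ],
  twist=[0, 0, 0, 0, 0],
)

```text
time: 37.22
tool_pos: [523.8, 62.9, 18.1]
tcp_rot: [-3.074, 0.841, 1.768]
contact_force: [-1.7, 0.1, 3.8]
grip_width: 39.8
finger_force: 2.1
```

>>> arm_command(
  gripper=[40, 40, 40, 40, 40],
  dp=[
    [0.02, 0, 0.02],
    [0.05, 0.01, -0.06],
    [0.05, 0.01, -0.06],
    [0.05, 0.01, -0.06],
    [0, 0, 0],
  ],
  twist=[0, 0, 0, 0, 0],
)

```text
time: 37.85
tool_pos: [524.2, 68.5, 17.9]
tcp_rot: [-3.075, 0.842, 1.767]
contact_force: [0.3, -1.3, 6.1]
grip_width: 40.1
finger_force: 2.7
```

```bash
python3 s.py; python3 -c "
from h import *
a=capture('top')[:,:,::-1][190:320,315:445]
cv2.imwrite('pics/p5.png',cv2.resize(a,(520,520),interpolation=cv2.INTER_CUBIC))"
```

```text
37.85 [ 0.418  0.852  1.621 -0.878  1.181  0.82 ] [524.2  68.5  17.9] z [ 0.08  -0.743 -0.664] y [ 0.988  0.146 -0.045] x [-0.13   0.653 -0.746] F [ 0.3 -1.3  6.1]
station xy 15.4 -12.4
```

View pics/p5.png

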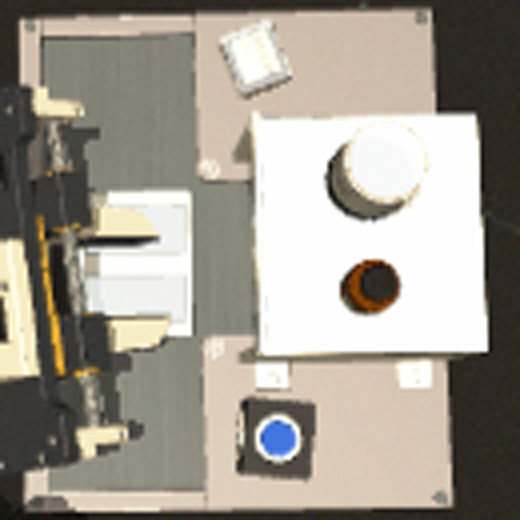

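>>> arm_command(
  gripper=[40, 40, 40, 40, 40],
  dp=[
    [-0.03, 0.2, 0.01],
    [-0.04, 0.4, 0.02],
    [-0.05, 0.4, 0.03],
    [-0.04, 0.4, 0.02],
    [-0.05, 0.4, 0.03],
  ],
  twist=[0, 0, 0, 0, 0],
)

```text
time: 38.52
tool_pos: [569.2, 69.4, 17.9]
tcp_rot: [-3.073, 0.842, 1.768]
contact_force: [-2.1, -0.2, 5.2]
grip_width: 39.8
finger_force: 3.0
```

```bash
cat > m.py <<'E'
from h import *
a=np.radians(-88.417);C,S=np.cos(a),np.sin(a)
im=capture('top');g=im[190:320,315:445].astype(int)
m=((g.min(2)>185)).astype('uint8');m[:,66:]=0
# restrict to channel columns; report rows (far/near edge) by column and right edge by row
m[:, :8]=0; m[:8]=0; m[124:]=0
n,l,st,ce=cv2.connectedComponentsWithStats(m)
for i in range(1,n):
    if st[i,4]>60:
        x,y,w,h,_=st[i];P=ray('top',[[315+x,190+y],[315+x+w,190+y],[315+x+w,190+y+h]],10)[:,:2]-[536.2,84.2]
        print(st[i].tolist(),'x',(P@[C,S]).round(1),'y',(P@[-S,C]).round(1))
cv2.imwrite('pics/last.png',cv2.resize(im[190:320,315:445,::-1],(520,520),interpolation=cv2.INTER_CUBIC))
E
python3 s.py;python3 m.py
```

```text
38.52 [ 0.389  0.897  1.497 -0.87   1.22   0.74 ] [569.2  69.4  17.9] z [ 0.078 -0.744 -0.664] y [ 0.988  0.145 -0.046] x [-0.13   0.653 -0.746] F [-2.1 -0.2  5.2]
station xy 15.7 32.6
[55, 8, 11, 15, 120] x [56.9 81.2 80.3] y [124.6 124.1  90.4]
[63, 27, 3, 61, 105] x [73.4 80.  76.3] y [ 81.6  81.5 -52.6]
[21, 28, 28, 38, 739] x [-19.1  42.6  40.7] y [80.9 79.9 -4.2]
[51, 84, 15, 40, 271] x [44.1 76.6 74.2] y [ -43.5  -43.9 -129.6]
```

>>> arm_command(
  gripper=[40, 40, 40, 40, 40],
  dp=[
    [-0.3, -0.02, -0.27],
    [0.11, -1, -0.06],
    [0.02, -0.2, -0.01],
    [0.27, 0.02, 0.24],
    [0.02, 0, 0.02],
  ],
  twist=[0, 0, 0, 0, 0],
)

```text
time: 39.2
tool_pos: [539.7, 69.1, 17.9]
tcp_rot: [-3.075, 0.842, 1.768]
contact_force: [-0.7, 1.5, 5.7]
grip_width: 39.9
finger_force: 2.8
```

>>> arm_command(
  gripper=[40, 40, 40, 40, 40],
  dp=[
    [0.02, 0, 0.02],
    [0, 0, 0],
    [0, 0, 0],
    [0, 0, 0],
    [0, 0, 0],
  ],
  twist=[0, 0, 0, 0, 0],
)

```text
time: 39.83
tool_pos: [539.8, 69.0, 17.8]
tcp_rot: [-3.075, 0.842, 1.767]
contact_force: [-1.9, 1.9, 7.0]
grip_width: 40.1
finger_force: 3.3
```

```bash
python3 s.py
```

```text
39.83 [ 0.408  0.867  1.58  -0.876  1.193  0.794] [539.8  69.   17.8] z [ 0.08  -0.743 -0.664] y [ 0.988  0.146 -0.044] x [-0.13   0.653 -0.746] F [-1.9  1.9  7. ]
station xy 15.3 3.2
```

>>> arm_command(
  gripper=[40, 40, 40, 40, 40],
  dp=[
    [-0.03, 0.2, 0.01],
    [-0.04, 0.4, 0.02],
    [-0.05, 0.4, 0.03],
    [-0.04, 0.4, 0.02],
    [-0.03, 0.3, 0.02],
  ],
  twist=[0, 0, 0, 0, 0],
)

```text
time: 40.45
tool_pos: [582.6, 69.7, 17.8]
tcp_rot: [-3.074, 0.843, 1.767]
contact_force: [-3.0, 0.8, 7.0]
grip_width: 40.2
finger_force: 3.6
```

>>> arm_command(
  gripper=[40, 40, 40, 40, 40],
  dp=[
    [-0.01, 0.1, 0.01],
    [-0.01, 0.1, 0],
    [-0.01, 0.1, 0.01],
    [0, 0, 0],
    [0, 0, 0],
  ],
  twist=[0, 0, 0, 0, 0],
)

```text
time: 41.08
tool_pos: [589.9, 69.9, 17.8]
tcp_rot: [-3.074, 0.843, 1.767]
contact_force: [-1.6, -0.9, 6.3]
grip_width: 39.7
finger_force: 3.4
```

```bash
python3 s.py;python3 m.py
```

```text
41.08 [ 0.378  0.919  1.437 -0.867  1.238  0.706] [589.9  69.9  17.8] z [ 0.079 -0.744 -0.664] y [ 0.988  0.145 -0.045] x [-0.13   0.652 -0.747] F [-1.6 -0.9  6.3]
station xy 15.8 53.3
[21, 9, 28, 37, 799] x [-18.4  43.6  41.7] y [123.7 122.6  39.8]
[55, 8, 11, 15, 118] x [56.9 81.2 80.3] y [124.6 124.1  90.4]
[63, 27, 3, 61, 105] x [73.4 80.  76.3] y [ 81.6  81.5 -52.6]
[28, 49, 14, 7, 74] x [-4.4 26.2 25.9] y [33.9 33.4 18. ]
[52, 103, 14, 21, 121] x [45.3 75.4 74.2] y [ -84.5  -84.9 -129.6]
```

>>> arm_command(
  gripper=[40, 40, 40, 40, 40],
  dp=[
    [0.01, 0, 0.01],
    [-0.01, 0.1, 0.01],
    [-0.01, 0.1, 0],
    [-0.01, 0.1, 0.01],
    [0, 0, 0],
  ],
  twist=[0, 0, 0, 0, 0],
)

```text
time: 41.75
tool_pos: [597.5, 70.0, 17.6]
tcp_rot: [-3.075, 0.843, 1.766]
contact_force: [-2.6, -0.2, 8.3]
grip_width: 39.9
finger_force: 4.2
```

>>> arm_command(
  gripper=[40, 40, 40, 40, 40],
  dp=[
    [-0.4, -0.02, -0.35],
    [-0.6, -0.5, -0.6],
    [-0.6, -1, -0.6],
    [-0.6, -1, -0.6],
    [-0.6, -1, -0.8],
  ],
  twist=[0, 0, 0, 0, 0],
)

```text
time: 42.38
tool_pos: [512.6, 66.6, 122.5]
tcp_rot: [-3.074, 0.841, 1.768]
contact_force: [0.5, 1.4, 0.0]
grip_width: 40.0
finger_force: 0.0
```

>>> arm_command(
  gripper=[40, 40, 40, 40, 40],
  dp=[
    [-0.4, -1, -1],
    [-0.3, -1, -1],
    [-0.3, -1, -1],
    [0, 0, 0],
    [0, 0, 0],
  ],
  twist=[0, 0, 0, 0, 0],
)

```text
time: 43.0
tool_pos: [437.0, 95.2, 193.4]
tcp_rot: [-3.074, 0.841, 1.768]
contact_force: [0.2, 0.1, 0.0]
grip_width: 39.6
finger_force: 0.0
```

```bash
python3 s.py;python3 m.py
```

```text
43.0 [ 0.533  0.502  1.699 -0.757  1.427  0.673] [437.   95.2 193.4] z [ 0.08  -0.742 -0.665] y [ 0.988  0.146 -0.045] x [-0.131  0.654 -0.745] F [0.2 0.1 0. ]
station xy -13.8 -98.9
[11, 9, 38, 38, 1059] x [-40.6  43.6  41.6] y [124.1 122.6  37.6]
[55, 8, 11, 15, 118] x [56.9 81.2 80.3] y [124.6 124.1  90.4]
[63, 27, 3, 61, 105] x [73.4 80.  76.3] y [ 81.6  81.5 -52.6]
[8, 89, 19, 9, 117] x [-49.4  -8.1  -8.4] y [-53.1 -53.6 -73. ]
```

View pics/last.png

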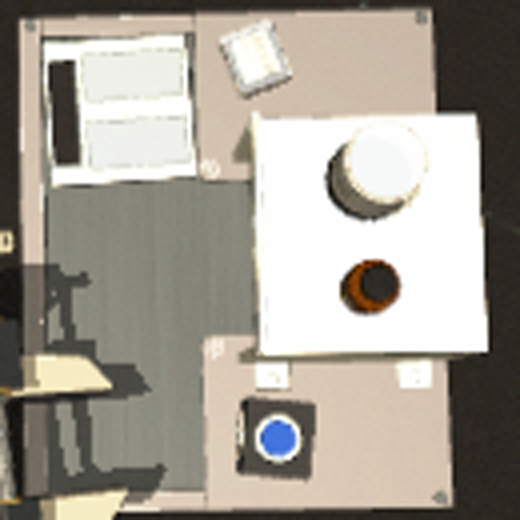

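The last picture shows the carrier in the far bay, with corners near (43,40), (190,32), (196,177) and (53,186). It is against the stop with a slight yaw. I'll check its centre numerically.

```bash
python3 - <<'E'
from h import *
a=np.radians(-88.417);C,S=np.cos(a),np.sin(a)
im=cv2.imread('pics/last.png');g=im.min(2)
m=(g>150).astype('uint8');m[:34,:]*=1
m=np.zeros_like(m)+((im.min(2)>195).astype('uint8'));m[:, 197:]=0;m[190:]=0;m[:28]=0
ct=max(cv2.findContours(m,0,2)[0],key=cv2.contourArea);r=cv2.minAreaRect(ct);b=cv2.boxPoints(r)
P=ray('top',np.array(b)/4+[315,190]-.375,10)[:,:2]-[536.2,84.2]
print(r,np.c_[P@[C,S],P@[-S,C]].round(1).tolist(),'centre',(P.mean(0)@[C,S]).round(1),(P.mean(0)@[-S,C]).round(1))
E
```

```text
((118.65672302246094, 109.79952239990234), (143.6993408203125, 145.2179412841797), 85.87770080566406) [[-43.1, 120.8], [37.2, 125.3], [41.1, 44.9], [-38.4, 40.4]] centre -0.8 82.9
```

```bash
python3 -c "
from plant import *
print(close_job())"
```

```text
the job is handed in; nothing more can be done
None
```

I handed the job in with the carrier lying flat in the far bay beside the cover-slip box, against the end stop: centre about 83 mm beyond the crossing (81 needed), turned about 3°. The gripper was clear, and no verdict was returned. I leaned the tool by pushing the arm past its reach limits, because the move command has no tilt.

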